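Click the box spanners onto the clip rail in size order

TASK

Put the three loose tubular box spanners back on the orange clip rail so that all four lie in size order, shortest next to the white block and the longest staying where it is, every yellow end pointing away from the robot. Push each one down until it has clicked fully home in both of its spring clips, and let go of it. Do not shift or knock over the other things on the bench.

Things in the scene. Friction and masses are not known exactly. Their poses are not given: they have to be found in the camera images.
- rail: orange clip rail fixed to the bench, base plate 110 (x) x 270 (y) x 8 mm. Origin: centre of its underside; y runs along the rail through the 4 stations, x across it, away from the robot (yaw up to 17 degrees). White block 16 mm high at the -y end (robot's right). Each station: two equal spring clips, at x = -32 and +32 mm, 10 mm wide in x; one spanner lying along x is held by both
- clip1 (a point): station 1, beside the white block, for the shortest spanner. Point midway between its two clips where a spanner's mid-axis lies when home, 48 mm above the bench; axes as the rail's. Between the two clips (x -27 to 27 mm) nothing stands above the base plate, so fingers holding a spanner's middle fit there
- clip2 (a point): station 2, 64 mm from station 1; same point as clip1's, 48 mm up. Each clip is two slippery sprung steel jaws that spread along y: mouth about 30 mm wide, 69 mm above the bench, guiding a shank from up to 5 mm off; 12 mm throat 55 mm up. Pushing a spanner straight down through both takes about 15 N; it snaps onto black saddles, axis 48 mm up. Only laid in the mouths it stays about 62 mm up
- clip3 (a point): station 3, 64 mm from station 2; same point as clip1's, 48 mm up. With stations 64 mm apart, fingers whose backs reach over 40 mm from the station's centre may strike a spanner in the next station: open only part way there
- clip4 (a point): station 4, 64 mm from station 3; same point as clip1's, 48 mm up. Holds spanner4 from the start
- spanner1: steel tubular box spanner (shortest), 120 mm long: round shank 16 mm thick, 84 mm long, and at each end a hexagon 18 mm long, 22 mm across flats, one painted yellow. Origin: on the axis at mid-length; x along it to the yellow end. Starts flat on the bench right of the rail, axis 11 mm up, at any of three places, any way round. About 130 g
- spanner1_yellow (a point): centre of the outer face of spanner1's yellow end, 60 mm from its origin
- spanner2: steel tubular box spanner (second shortest), 140 mm long: round shank 16 mm thick, 104 mm long, and at each end a hexagon 18 mm long, 25 mm across flats, one painted yellow. Origin: on the axis at mid-length; x along it to the yellow end. Starts flat on the bench right of the rail, axis 12.5 mm up, at any of three places, any way round. About 160 g
- spanner2_yellow (a point): centre of the outer face of spanner2's yellow end, 70 mm from its origin
- spanner3: steel tubular box spanner (second longest), 160 mm long: round shank 16 mm thick, 124 mm long, and at each end a hexagon 18 mm long, 28 mm across flats, one painted yellow. Origin: on the axis at mid-length; x along it to the yellow end. Starts flat on the bench right of the rail, axis 14 mm up, at any of three places, any way round. About 200 g
- spanner3_yellow (a point): centre of the outer face of spanner3's yellow end, 80 mm from its origin
- spanner4: steel tubular box spanner (longest), 180 mm long: round shank 16 mm thick, 144 mm long, and at each end a hexagon 18 mm long, 31 mm across flats, one painted yellow. Origin: on the axis at mid-length; x along it to the yellow end. Starts home at station 4, yellow end away from the robot, and stays there. About 240 g
- spanner4_yellow (a point): centre of the outer face of spanner4's yellow end, 90 mm from its origin
- cleaner: bystander: blue bottle 56 mm in diameter, 200 mm tall, standing near the back. Origin: centre of its foot, z up
- glue_can: bystander: slim can 38 mm in diameter, 110 mm tall, standing among the spanners. Origin: centre of its foot, z up
- bulb_box: bystander: flat black and orange carton 45 x 70 x 45 mm near the robot. Origin: centre of its underside
- tape: bystander: roll of blue tape 90 mm in diameter, 24 mm high, lying flat. Origin: centre of its underside
- screwdriver: bystander: orange screwdriver 190 mm long lying at the right. Origin: middle, underside
- lens: bystander: round headlamp lens unit 82 mm in diameter, 62 mm high, glass up, standing beyond the rail. Origin: centre of its underside
Not all that is in view belongs to the job. What is shaped like the spanner3 but blue is not meant.

How it is judged:
By the outcome, as a careful person would: the job done as asked, in the order asked, and still so for the second after the job is handed in, with the robot touching nothing.
It also fails if it takes over 72 s, if anything falls off the work surface, if the arm or the gripper's body presses on something with over 40 N, if the wrist force passes 120 N, or if a joint passes its speed limit or range.

ROBOT

A 7-joint arm with a two-finger parallel gripper is mounted at the origin on the work surface. World frame = base frame: x ahead of the robot, y to its left, z up, the work surface at z = 0. Lengths are in m, angles in rad, forces in N, time in s.
With the tool pointing down it reaches from about 0.4 to 0.85 m from the base axis. Payload 10.4 kg.
Tool frame: the origin (TCP) lies on the centre line of the jaws, within the pads' length; the fingertips stand manip.tcp_to_tips ahead of it and the grasp point (between the pads) is the TCP (manip.tcp_to_tips is the distance from the TCP to the fingertips, in m); z points along the fingers, y is the line along which they close (so a half turn about z gives the same grasp; the last joint's range is limited). The gripper opens to 85 mm and grips with 20 to 120 N. Pads are 22 mm wide; open, the fingers measure 114 mm over their backs; the gripper's body (76 mm by 85 mm) begins 54 mm behind the grasp point. The pads swing forward as they close: fully open they stand 13 mm farther back than shut.
Start: joints at [-1.201, 0.332, -0.065, 1.46, 0.022, 1.35, -0.088], TCP at [0.239, 0.577, 0.25] pointing down, gripper open.
Joint ranges: [-2.6, 2.6], [-0.5, 2.12], [-1.47, 1.34], [0.16, 2.42], [-1.27, 4.41], [0.06, 2.06], [-2.6, 2.6]. Speed limits (rad/s): [2.22, 2.22, 2.79, 2.79, 3.14, 3.14, 3.14].

INTERFACE

Orientations are given as [roll, pitch, yaw] about the fixed x, y, z axes, in that order (R = Rz(yaw) Ry(pitch) Rx(roll)).
In Python, from cell import manip gives the robot as it stands. The module is installed in compiled form; this text tells all that it offers.
- The arm moves only by the tool send_rows, never from a script. Its argument "targets" is a list of rows, each a list of 5 numbers: the shift along the tool's x, y, z in mm, then the turn about the tool's z in rad, then the closure in counts, from 0 (fully open) to 255 (shut). In form: [[tx, ty, tz, twist, fingers], ...]. A call has exactly 10 rows; each row is the pose to reach, as a shift and turn from the pose commanded when the call began, along the tool's axes at that moment; what a row does not reach only later rows make up. A row lasts 1/12 s, in which the tool goes at most 41.7 mm and 7.16 degrees, less where a joint would pass 70% of its speed; a pose out of reach is approached as far as the arm can. A call with a gripper value outside its range is refused whole. The fingers move at their own pace and stop on an object; the grip force is fixed at half the most. Time passes only in rows, so rows that repeat a pose let the fingers close, or fill a call up. It gives the time, the measured TCP pose, the force, the opening and the grip force at its end, in the units of the state.
- manip.state(): the state, without advancing time (a new reading comes with each control period).
- manip.grab_frame(name): name is "side" or "top" or "wrist"; returns a dict with "frame" (384x512x3 uint8, red, green, blue), "z_map" (384x512 float32, m along the optical axis (not along the pixel's ray), 0 where there is no reading), "fovy" (degrees; the focal length in pixels is half the picture's height over the tangent of half this angle, whatever the lens; pixels are square), "cx", "cy" (the principal point, pixels), "R" (3x3) and "t" (3): a world point X has camera coordinates R X + t; the wrist camera has in their place "tool_from_camera" (4x4, takes a point from camera to tool coordinates, whose origin is the TCP and whose axes are the flange's). Camera axes: x right, y down, z forward; pixel columns grow to the right and rows downward; lengths in m; the calibration is good to about 2 mm. A picture is of the moment at which its call begins: read the wrist's pose just before it.
- manip.sign_off(): hands the job in; it is judged then, once.
The state is a dict: "t": time; "joint_pos": joint angles; "qvel": joint speeds; "effort": joint torques, N m; "ee_pos": TCP position; "eef_rot": TCP orientation; "ft_force": force on the tool from outside, world axes, zero at the start; "wrist_torque": the same for the moment, N m; "gripper_width": finger opening in m; "grasp_force": force on a finger pad.
Only numpy, scipy, OpenCV 4.12 (cv2) and the standard library are available. Lean on these libraries where they do the work, as an engineer would, in place of code of your own. Each camera call takes 0.05 s, during which the arm holds its last target. There are 200 camera calls.

## Working session

There is one attempt and no reset: what is moved stays moved. The work goes in short steps, Python scripts to look and compute and a tool call to move; the robot and the scene stay as the last step left them, time stands still between calls to the robot, and variables do not carry over. Pictures are saved under pics/ and viewed, at most 10 in all, crops included, and the job is handed in when it is done.

Besides the shell and the picture viewer there is one more tool, called in YAML: its name, and indented under it one key for each argument. send_rows: Moves the arm, as the interface text tells. Its arguments: {"type":"object","properties":{"targets":{"type":"array","items":{"type":"array","items":{"type":"number"}}}},"required":["targets"]}

```bash
mkdir -p pics; cat > h.py <<'E'
from cell import manip
import numpy as np, cv2
from scipy.spatial.transform import Rotation as Ro
def grab(n):
    s=manip.state(); f=manip.grab_frame(n)
    fl=192/np.tan(np.radians(f['fovy'])/2)
    v,u=np.mgrid[:384,:512]; z=f['z_map']
    P=np.stack([(u-f['cx'])/fl*z,(v-f['cy'])/fl*z,z],-1)
    if 'R' in f: W=(P-f['t'])@f['R']
    else:
        T=f['tool_from_camera']; W=P@T[:3,:3].T+T[:3,3]
        R=Ro.from_euler('xyz',s['eef_rot']).as_matrix(); W=W@R.T+s['ee_pos']
    W[z==0]=np.nan
    return f['frame'],W
def save(n,img): cv2.imwrite('pics/'+n,img[...,::-1])
E
python3 - <<'E'
from h import *
print(manip.state(), manip.tcp_to_tips)
for n in('top','side'):
    f,W=grab(n); np.savez(n,f=f,W=W); save(n+'0.png',cv2.resize(f,(800,600)) if n=='top' else f)
E
```

```text
{'t': 0.0, 'joint_pos': array([-1.20058925,  0.33291216, -0.06468851,  1.46096593,  0.02160739,
        1.34988713, -0.0884855 ]), 'qvel': array([ 0.00095694, -0.0005917 , -0.00094216,  0.00093765,  0.00088008,
        0.00129184, -0.0006775 ]), 'effort': array([-1.45142817e-04, -6.25444365e+01,  4.88770008e-02, -3.91605914e+01,
        1.62146013e-02,  9.85036371e-03,  1.43553683e-05]), 'ee_pos': array([0.23911611, 0.5770654 , 0.24947897]), 'eef_rot': array([-3.14011791e+00,  7.90185876e-05,  2.74881241e+00]), 'ft_force': array([ 0.59430995, -0.18552932, -0.49388834]), 'wrist_torque': array([ 0.0155391 ,  0.05370125, -0.07879671]), 'grasp_force': 0.0, 'gripper_width': 0.08546946835718337} 0.019
```

View pics/top0.png

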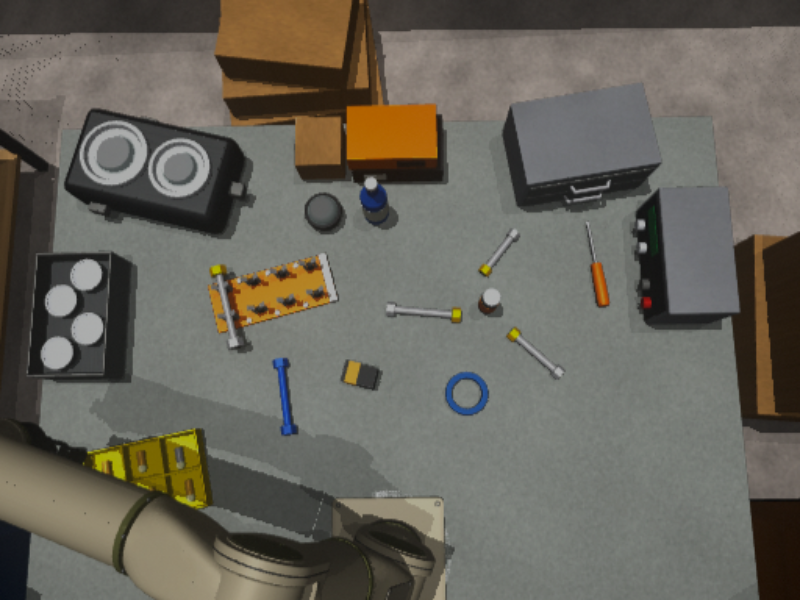

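View pics/side0.png

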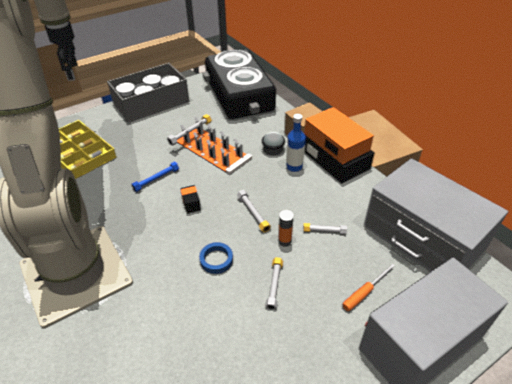

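The top view shows the robot at the bottom, with +x up and +y to the left.

Candidates, by pixel in the 800x600 top view:
- Loose steel spanners at (424,312), (500,252) and (536,353).
- A blue decoy at (285,397), not wanted.
- spanner4, home at (228,305), with its yellow end at (218,270).

The glue can is at (489,300). The rail's white block is at (328,278). Next I measure lengths to tell the spanners apart.

```bash
cat >> h.py <<'E'
def fit(f,W,box,zlo=.004,zhi=.04):
    """box=(xmin,xmax,ymin,ymax) world; returns mid, yaw to yellow, length, width hints"""
    m=(W[...,0]>box[0])&(W[...,0]<box[1])&(W[...,1]>box[2])&(W[...,1]<box[3])&(W[...,2]>zlo)&(W[...,2]<zhi)
    n,l,st,_=cv2.connectedComponentsWithStats(m.astype(np.uint8)); out=[]
    for i in range(1,n):
        if st[i,4]<60: continue
        k=l==i; p=W[k]; c=f[k].astype(int)
        ctr,(w,h),a=cv2.minAreaRect((p[:,:2]*1000).astype(np.float32))
        d=np.radians(a if w>h else a+90); d=np.array([np.cos(d),np.sin(d)])
        ye=(c[:,0]>c[:,2]*2)&(c[:,0]>80)&(c[:,1]>.6*c[:,0])
        if ye.any() and (p[ye][:,:2].mean(0)*1000-ctr)@d<0: d=-d
        out.append(dict(n=int(st[i,4]),ctr=np.round(ctr,1),L=round(max(w,h),1),w=round(min(w,h),1),yaw=round(float(np.degrees(np.arctan2(d[1],d[0]))),1),ztop=round(float(np.nanpercentile(p[:,2],95))*1000,1),ny=int(ye.sum()),rgb=c.mean(0).astype(int)))
    return out
E
python3 - <<'E'
from h import *
d=np.load('top.npz'); f,W=d['f'],d['W']
for (u,v) in [(424,312),(500,252),(536,353),(228,305),(328,278),(600,400),(489,296),(285,397),(374,186),(361,375)]:
    print((u,v),np.round(W[int(v*.64),int(u*.64)]*1000,1))
for o in fit(f,W,(.25,.9,-.8,.5),.005,.04): print(o)
print('rail')
for o in fit(f,W,(.4,.8,-.1,.5),.005,.012): print(o)
for o in fit(f,W,(.4,.8,-.1,.5),.045,.08): print(o)
E
```

```text
(424, 312) [505.4 -83.3  17.7]
(500, 252) [ 634.4 -253.2   17.7]
(536, 353) [ 413.4 -320.4   23.5]
(228, 305) [519.1 334.4  55.8]
(328, 278) [585.  127.2  16.2]
(600, 400) [ 310.7 -455.2    0.6]
(489, 296) [ 520.9 -212.8  108.5]
(285, 397) [325.  213.8  24.2]
(374, 186) [725.5  13.  201.9]
(361, 375) [366.9  49.6  51.7]
{'n': 164, 'ctr': array([ 796.8, -303.6]), 'L': 195.6, 'w': 84.0, 'yaw': 40.9, 'ztop': 38.4, 'ny': 0, 'rgb': array([39, 40, 39])}
{'n': 112, 'ctr': array([822.7, 135.1]), 'L': 110.6, 'w': 40.9, 'yaw': 109.4, 'ztop': 37.8, 'ny': 0, 'rgb': array([42, 33, 23])}
{'n': 149, 'ctr': array([807.6, -54.2]), 'L': 152.8, 'w': 6.8, 'yaw': 90.8, 'ztop': 38.3, 'ny': 0, 'rgb': array([31, 26, 22])}
{'n': 65, 'ctr': array([724. , 352.8]), 'L': 98.1, 'w': 22.6, 'yaw': 146.6, 'ztop': 38.5, 'ny': 0, 'rgb': array([25, 25, 24])}
{'n': 277, 'ctr': array([ 605.2, -458. ]), 'L': 191.2, 'w': 31.7, 'yaw': -169.7, 'ztop': 29.1, 'ny': 43, 'rgb': array([148,  90,  42])}
{'n': 202, 'ctr': array([ 637.8, -252. ]), 'L': 127.3, 'w': 33.6, 'yaw': 146.1, 'ztop': 25.7, 'ny': 39, 'rgb': array([128, 126, 1
[... 899 characters left out ...]
: 0, 'rgb': array([ 42,  76, 130])}
rail
{'n': 1058, 'ctr': array([561.8, 236. ]), 'L': 218.5, 'w': 121.1, 'yaw': -75.6, 'ztop': 11.5, 'ny': 768, 'rgb': array([159, 111,  38])}
{'n': 113, 'ctr': array([522.7, 367.7]), 'L': 113.7, 'w': 22.2, 'yaw': -163.5, 'ztop': 10.8, 'ny': 106, 'rgb': array([171, 122,  39])}
{'n': 294, 'ctr': array([723.8, 388.3]), 'L': 205.3, 'w': 87.1, 'yaw': 115.9, 'ztop': 77.4, 'ny': 0, 'rgb': array([40, 40, 38])}
{'n': 271, 'ctr': array([728.8, 134.1]), 'L': 63.9, 'w': 61.9, 'yaw': 178.5, 'ztop': 64.4, 'ny': 0, 'rgb': array([84, 86, 85])}
{'n': 381, 'ctr': array([517.5, 337.7]), 'L': 182.6, 'w': 36.7, 'yaw': 15.0, 'ztop': 67.1, 'ny': 60, 'rgb': array([124, 120, 100])}
```

Matching by length: spanner3 (160) is at (506,-82) mm with yaw -95°, spanner2 (140) at (413,-319) with yaw 46°, and spanner1 (120) at (638,-252) with yaw 146°. The rail's yaw is about 15°. I'll go above the rail for a close look.

send_rows:
  targets:
    - [-40,-19,0,-0.06,0]
    - [-80,-37,0,-0.13,0]
    - [-120,-55,0,-0.2,0]
    - [-155,-73,0,-0.26,0]
    - [-190,-90,0,-0.32,0]
    - [-225,-106,0,-0.38,0]
    - [-260,-122,0,-0.44,0]
    - [-295,-138,0,-0.5,0]
    - [-330,-155,0,-0.57,0]
    - [-360,-170,0,-0.65,0]

```text
t: 0.93
ee_pos: [0.5082, 0.2799, 0.2501]
eef_rot: [-3.141, -0.0, -2.883]
ft_force: [0.1, -0.2, 0.1]
gripper_width: 0.0852
grasp_force: 0.0
```

```bash
cat >> h.py <<'E'
def to(x,y,z,yaw):
    "world target mm, deg -> tool shift mm and twist"
    s=manip.state(); R=Ro.from_euler('xyz',s['eef_rot']).as_matrix()
    d=(np.array([x,y,z])-s['ee_pos']*1000)@R
    cy=np.degrees(np.arctan2(R[1,0],R[0,0])); tw=-np.radians((yaw-cy+180)%360-180)
    print('at',np.round(s['ee_pos']*1000,1),round(cy,1),'tilt',np.round(np.degrees(np.arccos(-R[2,2])),2),'w',round(s['gripper_width']*1000,1),'F',np.round(s['ft_force'],1),'q7',round(s['joint_pos'][6],2),'t',round(s['t'],2))
    print('shift',np.round(d,1),'twist',round(tw,3))
E
python3 - <<'E'
from h import *
to(555,220,260,195)
f,W=grab('wrist'); np.savez('rail',f=f,W=W); save('rail.png',f)
E
```

```text
at [508.2 279.9 250.1] -165.2 tilt 0.04 w 85.2 F [ 0.1 -0.2  0.1] q7 1.27 t 0.93
shift [-29.9 -69.9  -9.9] twist -0.003
```

View pics/rail.png

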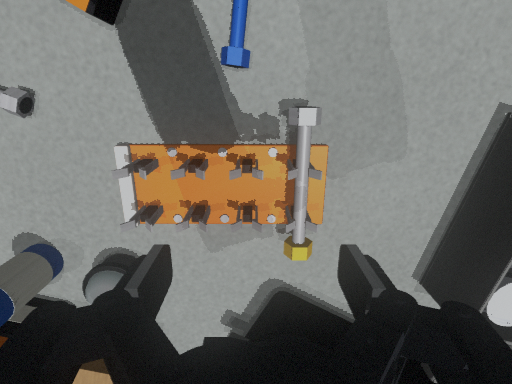

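The wrist image shows the whole rail: the white block at (125,183), spanner4 from (307,115) to its yellow end at (298,247), and stations 1–3 empty at columns ~145, 195 and 247. Next I fit the clip positions.

```bash
python3 - <<'E'
from h import *
for nm in ('rail','top'):
    d=np.load(nm+'.npz'); f,W=d['f'].astype(int),d['W']*1000
    z=W[...,2]
    o=(abs(z-8)<4)&(f[...,0]>90)&(f[...,2]<.5*f[...,0])&(abs(W[...,0]-560)<130)&(abs(W[...,1]-220)<150)
    w=(abs(z-16)<4)&(f.min(-1)>90)&(abs(W[...,0]-585)<90)&(abs(W[...,1]-127)<50)
    print(nm,o.sum(),w.sum(),np.median(z[o]),np.median(z[w]))
    a=cv2.minAreaRect(W[o|w][:,:2].astype(np.float32)); b=cv2.minAreaRect(W[w][:,:2].astype(np.float32)); print(a,b)
    th=a[2] if abs(a[2])<45 else a[2]-90
    c=np.array(a[0]); t=np.radians(th); ex=np.array([np.cos(t),np.sin(t)]); ey=np.array([-ex[1],ex[0]])
    q=(z>58)&(z<75)&(f.max(-1)<150); rx=(W[...,:2]-c)@ex; ry=(W[...,:2]-c)@ey
    q&=(abs(rx)<60)&(ry>-135)&(ry<75)
    n,l,st,_=cv2.connectedComponentsWithStats(q.astype(np.uint8))
    for i in range(1,n):
        k=l==i
        if k.sum()>6: print(k.sum(),'rx %.1f ry %.1f [%.0f %.0f] z %.0f'%(np.median(rx[k]),(ry[k].min()+ry[k].max())/2,ry[k].min(),ry[k].max(),z[k].max()))
    print(fit(d['f'],d['W'],(.4,.7,.25,.42),.05,.075))
E
```

```text
rail 10082 928 9.227000667411556 17.20503894968592
((554.4871215820312, 248.85443115234375), (109.74105072021484, 269.7145690917969), 14.591781616210938) ((581.6596069335938, 149.31161499023438), (109.28284454345703, 70.99967193603516), 10.411636352539062)
141 rx -31.9 ry -108.3 [-114 -102] z 73
56 rx -33.6 ry -83.4 [-89 -78] z 71
124 rx -32.5 ry -43.9 [-50 -38] z 72
86 rx -32.8 ry -19.2 [-25 -13] z 72
102 rx -32.5 ry 20.1 [15 25] z 71
96 rx -32.7 ry 44.3 [39 50] z 71
126 rx 31.6 ry -107.6 [-114 -101] z 71
49 rx 29.9 ry -82.9 [-88 -77] z 71
112 rx 31.5 ry -44.1 [-50 -38] z 72
79 rx 30.8 ry -18.8 [-25 -13] z 72
93 rx 31.2 ry 20.2 [15 26] z 71
93 rx 31.3 ry 44.7 [39 51] z 71
[{'n': 3030, 'ctr': array([518.1, 338.9]), 'L': 181.3, 'w': 36.6, 'yaw': 14.9, 'ztop': 66.7, 'ny': 346, 'rgb': array([145, 142, 132])}, {'n': 122, 'ctr': array([518.7, 259.7]), 'L': 11.6, 'w': 10.5, 'yaw': -75.9, 'ztop': 70.5, 'ny': 1, 'rgb': array([127, 117, 112])}, {'n': 111, 'ctr': array([512.2, 283.6]), 'L': 11.1, 'w': 10.0, 'yaw': -75.3, 'ztop': 70.2, 'ny': 1, 'rgb': array([123, 115, 112])}, {'n': 112, 'ctr': 
[... 472 characters left out ...]
967529297, 267.800048828125), 14.836649894714355) ((574.2325439453125, 128.64614868164062), (59.82306671142578, 118.01325988769531), 76.31067657470703)
10 rx 32.2 ry -108.0 [-113 -103] z 68
9 rx 31.2 ry -80.6 [-84 -77] z 75
11 rx 32.0 ry -43.8 [-49 -39] z 71
13 rx 33.0 ry -18.6 [-25 -13] z 71
8 rx 31.7 ry 19.5 [15 24] z 71
11 rx 32.4 ry 45.3 [40 51] z 73
9 rx -32.3 ry -108.9 [-113 -104] z 69
10 rx -30.5 ry -83.9 [-89 -79] z 69
9 rx -31.5 ry -44.2 [-49 -40] z 68
10 rx -30.0 ry -19.2 [-24 -15] z 73
7 rx -34.1 ry 17.6 [13 22] z 75
16 rx -32.6 ry 44.8 [38 51] z 74
[{'n': 346, 'ctr': array([517. , 337.7]), 'L': 181.6, 'w': 36.7, 'yaw': 15.3, 'ztop': 67.7, 'ny': 55, 'rgb': array([128, 124, 104])}]
```

send_rows:
  targets:
    - [10,-38,0,0.12,0]
    - [20,-75,0,0.24,0]
    - [30,-112,5,0.36,0]
    - [40,-148,10,0.48,0]
    - [50,-185,20,0.6,0]
    - [60,-221,30,0.72,0]
    - [70,-258,40,0.84,0]
    - [79,-294,50,0.96,0]
    - [87,-325,55,1.08,0]
    - [94,-350,60,1.2,0]

```text
t: 1.82
ee_pos: [0.5041, -0.0825, 0.1897]
eef_rot: [-3.141, -0.0, 2.19]
ft_force: [0.5, 0.7, -0.2]
gripper_width: 0.0856
grasp_force: 0.0
```

send_rows:
  targets:
    - [0,0,10,0.12,0]
    - [0,0,20,0.24,0]
    - [0,0,30,0.36,0]
    - [0,0,40,0.48,0]
    - [0,0,40,0.6,0]
    - [0,0,40,0.72,0]
    - [0,0,40,0.72,0]
    - [0,0,40,0.72,0]
    - [0,0,40,0.72,0]
    - [0,0,40,0.72,0]

```text
t: 2.65
ee_pos: [0.5049, -0.0797, 0.1503]
eef_rot: [3.142, -0.0, 1.482]
ft_force: [0.5, 0.2, 0.8]
gripper_width: 0.0853
grasp_force: 0.0
```

```bash
python3 - <<'E'
from h import *
f,W=grab('wrist'); save('s3.png',f)
for o in fit(f,W,(.35,.65,-.2,.05)): print(o)
to(506,-82,21,84.6)
E
```

```text
{'n': 1060, 'ctr': array([388. ,  33.2]), 'L': 34.6, 'w': 2.3, 'yaw': 75.2, 'ztop': 38.6, 'ny': 0, 'rgb': array([18, 17, 18])}
{'n': 3712, 'ctr': array([505.8, -81.2]), 'L': 161.5, 'w': 31.9, 'yaw': -95.9, 'ztop': 29.5, 'ny': 500, 'rgb': array([124, 121, 114])}
{'n': 754, 'ctr': array([ 358.9, -144.3]), 'L': 35.4, 'w': 15.3, 'yaw': 121.2, 'ztop': 25.7, 'ny': 0, 'rgb': array([32, 46, 66])}
at [504.9 -79.8 150.3] 84.9 tilt 0.01 w 85.2 F [-0.1  0.   0.3] q7 0.06 t 2.7
shift [ -2.2   1.3 129.3] twist 0.004
```

View pics/s3.png

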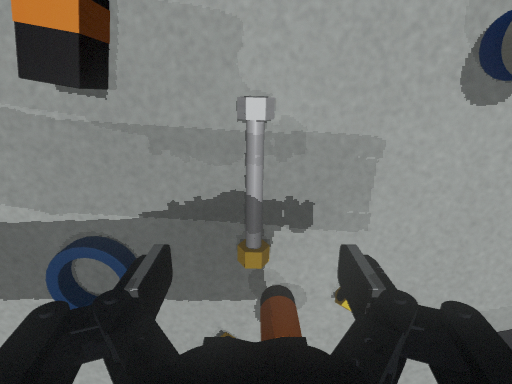

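Close up, the spanner's shank is at (255,180) and its yellow end at (253,255), clear of the glue can at (280,310). Its length of 161 mm confirms spanner3. I'll descend and grip.

send_rows:
  targets:
    - [-1.3,1,25,0.014,0]
    - [-1.3,1,50,0.014,0]
    - [-1.3,1,75,0.014,0]
    - [-1.3,1,95,0.014,0]
    - [-1.3,1,112,0.014,0]
    - [-1.3,1,122,0.014,0]
    - [-1.3,1,128,0.014,60]
    - [-1.3,1,128,0.014,140]
    - [-1.3,1,128,0.014,255]
    - [-1.3,1,128,0.014,255]

```text
t: 3.53
ee_pos: [0.5065, -0.0812, 0.0232]
eef_rot: [3.14, -0.0, 1.465]
ft_force: [-0.4, 0.3, 0.2]
gripper_width: 0.0386
grasp_force: 0.0
```

send_rows:
  targets:
    - [0,0,0,0,255]
    - [0,0,0,0,255]
    - [0,0,0,0,255]
    - [0,0,-10,0,255]
    - [0,0,-30,0,255]
    - [0,0,-60,0,255]
    - [0,0,-90,0,255]
    - [0,0,-110,0,255]
    - [0,0,-120,0,255]
    - [0,0,-120,0,255]

```text
t: 4.37
ee_pos: [0.5069, -0.0812, 0.1447]
eef_rot: [3.138, -0.001, 1.465]
ft_force: [1.6, -0.2, -2.7]
gripper_width: 0.0139
grasp_force: 59.1
```

```bash
python3 - <<'E'
from h import *
to(545.9,279.1,142,195)
E
```

```text
at [506.9 -81.2 144.7] 83.9 tilt 0.24 w 13.9 F [ 1.6 -0.2 -2.7] q7 0.05 t 4.37
shift [362.4   0.6   3.1] twist -1.939
```

send_rows:
  targets:
    - [15,0,-30,-0.1,255]
    - [50,0,-40,-0.22,255]
    - [88,0,-40,-0.34,255]
    - [128,0,-40,-0.46,255]
    - [168,0,-40,-0.58,255]
    - [208,0,-40,-0.7,255]
    - [248,0,-40,-0.82,255]
    - [288,0,-40,-0.94,255]
    - [328,0,-40,-1.06,255]
    - [362,0,-40,-1.18,255]

```text
t: 5.2
ee_pos: [0.5428, 0.2817, 0.1802]
eef_rot: [-3.14, -0.002, 2.652]
ft_force: [1.1, -0.2, -2.2]
gripper_width: 0.0138
grasp_force: 59.1
```

send_rows:
  targets:
    - [0,0,0,-0.12,255]
    - [0,0,0,-0.24,255]
    - [0,0,0,-0.36,255]
    - [0,0,0,-0.48,255]
    - [0,0,0,-0.6,255]
    - [0,0,0,-0.72,255]
    - [0,0,10,-0.76,255]
    - [0,0,25,-0.76,255]
    - [0,0,40,-0.76,255]
    - [0,0,40,-0.76,255]

```text
t: 6.03
ee_pos: [0.5417, 0.2775, 0.1373]
eef_rot: [-3.14, -0.007, -2.878]
ft_force: [0.0, -0.5, -2.7]
gripper_width: 0.0133
grasp_force: 59.2
```

```bash
cat >> h.py <<'E'
def held(n):
    f,W=grab('wrist'); save(n,f)
    s=manip.state(); p=s['ee_pos']
    for o in fit(f,W,(p[0]-.12,p[0]+.12,p[1]-.12,p[1]+.12),p[2]-.05,p[2]+.012):
        if o['n']>300: print(o)
    return f,W
E
python3 - <<'E'
from h import *
held('h3.png')
to(545.9,279.1,56,194.7)
E
```

```text
{'n': 10939, 'ctr': array([534.9, 275.8]), 'L': 143.4, 'w': 41.0, 'yaw': 15.9, 'ztop': 144.8, 'ny': 27, 'rgb': array([116, 113, 113])}
at [542.4 277.9 139.2] -164.9 tilt 0.32 w 13.7 F [ 0.7  1.  -1.7] q7 1.3 t 6.08
shift [-4.1  0.3 83.2] twist 0.007
```

View pics/h3.png

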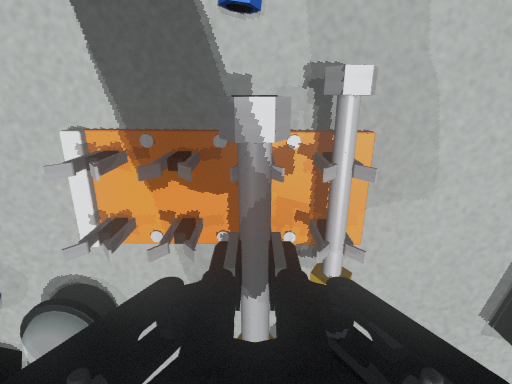

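Spanner3 is held with its plain end at (258,115) towards the robot and the shank between the pads at (255,250); station 3 lies beneath. I'll check its lateral offset and tilt numerically.

```bash
cat >> h.py <<'E'
C=np.array([554.0,248.2]); TH=np.radians(14.7)
EX=np.array([np.cos(TH),np.sin(TH)]); EY=np.array([-EX[1],EX[0]])
def axis(st,L):
    "spanner in hand in rail frame relative to station st: lateral, top height, x extents"
    s=manip.state(); f,W=grab('wrist'); W=W*1000; z=W[...,2]; p=s['ee_pos']*1000
    rx=(W[...,:2]-C)@EX; ry=(W[...,:2]-C)@EY-(-96+64*(st-1))
    tx=(p[:2]-C)@EX; ty=(p[:2]-C)@EY-(-96+64*(st-1)); print('tcp rail',round(tx,1),round(ty,1),round(p[2],1))
    m=(abs(ry-ty)<25)&(abs(z-p[2]+8)<30)&(rx-tx<-15)&(rx-tx>-L/2-12)&(f.max(-1)>60)
    near=rx[m].min(); print('near end',round(near,1),'-> mid x',round(near+L/2,1))
    for a in range(int(near)+2,int(tx)-14,8):
        k=m&(abs(rx-a-4)<4)
        if k.sum()>20:
            zt=np.percentile(z[k],97); print(a+4,'n',k.sum(),'ry %.1f..%.1f'%tuple(np.percentile(ry[k],[2,98])),'ridge ry %.1f'%np.median(ry[k&(z>zt-1.5)]),'ztop %.1f'%zt)
E
python3 -c "
from h import *
axis(3,160)"
```

```text
tcp rail -3.7 -0.3 139.2
near end -82.4 -> mid x -2.4
-76 n 1472 ry -16.2..14.4 ridge ry -0.5 ztop 146.5
-68 n 1386 ry -16.0..14.4 ridge ry -0.8 ztop 146.4
-60 n 561 ry -8.9..6.9 ridge ry -1.4 ztop 145.0
-52 n 593 ry -8.1..7.0 ridge ry -0.5 ztop 140.0
-44 n 550 ry -8.2..6.8 ridge ry -0.7 ztop 139.9
-36 n 535 ry -8.3..6.9 ridge ry -0.6 ztop 139.8
-28 n 496 ry -7.9..7.1 ridge ry -0.6 ztop 139.8
-20 n 314 ry -7.9..7.3 ridge ry -0.5 ztop 139.8
```

send_rows:
  targets:
    - [-2.4,0.6,15,0,255]
    - [-2.4,0.6,35,0,255]
    - [-2.4,0.6,50,0,255]
    - [-2.4,0.6,60,0,255]
    - [-2.4,0.6,66,0,255]
    - [-2.4,0.6,70,0,255]
    - [-2.4,0.6,74,0,255]
    - [-2.4,0.6,78,0,255]
    - [-2.4,0.6,82,0,255]
    - [-2.4,0.6,84,0,255]

```text
t: 6.97
ee_pos: [0.5479, 0.2805, 0.0602]
eef_rot: [3.141, 0.004, -2.879]
ft_force: [1.4, 0.1, -2.2]
gripper_width: 0.0135
grasp_force: 59.1
```

send_rows:
  targets:
    - [0,0,1,0,255]
    - [0,0,2,0,255]
    - [0,0,2,0,255]
    - [0,0,2,0,255]
    - [0,0,2,0,255]
    - [0,0,2,0,255]
    - [0,0,2,0,255]
    - [0,0,2,0,255]
    - [0,0,2,0,255]
    - [0,0,2,0,255]

```text
t: 7.8
ee_pos: [0.5465, 0.2802, 0.0571]
eef_rot: [3.141, 0.001, -2.878]
ft_force: [-1.1, -1.2, 5.5]
gripper_width: 0.0141
grasp_force: 60.1
```

```bash
python3 -c "
from h import *
to(545.9,279.1,56,194.7)
axis(3,160)"
```

```text
at [546.5 280.2  57.1] -164.9 tilt 0.05 w 14.1 F [-1.1 -1.2  5.5] q7 1.31 t 7.8
shift [ 0.9 -0.9  1.1] twist 0.007
tcp rail 0.9 0.8 57.1
near end -77.8 -> mid x 2.2
-71 n 1476 ry -14.6..15.8 ridge ry 0.3 ztop 64.1
-63 n 1335 ry -14.8..15.9 ridge ry 0.3 ztop 64.0
-55 n 535 ry -6.8..8.0 ridge ry 0.8 ztop 57.7
-47 n 589 ry -6.9..8.2 ridge ry 0.4 ztop 57.5
-39 n 1212 ry -15.4..17.2 ridge ry -13.5 ztop 69.7
-31 n 1569 ry -16.9..18.8 ridge ry -14.2 ztop 70.5
-23 n 525 ry -13.7..16.6 ridge ry 15.8 ztop 68.9
-15 n 294 ry -6.8..8.5 ridge ry 1.1 ztop 57.4
```

send_rows:
  targets:
    - [0,0,1,0,255]
    - [0,0,2,0,255]
    - [0,0,3,0,255]
    - [0,0,4,0,255]
    - [0,0,4,0,255]
    - [0,0,4,0,255]
    - [0,0,4,0,255]
    - [0,0,4,0,255]
    - [0,0,4,0,255]
    - [0,0,4,0,255]

```text
t: 8.68
ee_pos: [0.5467, 0.2803, 0.0567]
eef_rot: [3.141, 0.001, -2.879]
ft_force: [-15.8, -9.9, 39.5]
gripper_width: 0.0135
grasp_force: 63.8
```

```bash
python3 -c "
from h import *
to(545.9,279.1,56,194.7)
axis(3,160)
f,W=grab('wrist'); W=W*1000
rx=(W[...,:2]-C)@EX; ry=(W[...,:2]-C)@EY
for st in (3,4):
  for a in (-53,-46,-16): 
    k=(abs(rx-a)<4)&(abs(ry-(64*st-160)-.5)<3)&(f.max(-1)>60); print(st,a,k.sum(),np.median(W[k][:,2]))"
```

```text
at [546.7 280.3  56.7] -164.9 tilt 0.1 w 13.5 F [-15.8  -9.9  39.5] q7 1.31 t 8.68
shift [ 1.1 -0.9  0.7] twist 0.006
tcp rail 1.1 0.9 56.7
near end -77.5 -> mid x 2.5
-71 n 1502 ry -14.8..16.0 ridge ry 0.4 ztop 63.9
-63 n 1386 ry -14.8..15.9 ridge ry 0.4 ztop 63.8
-55 n 527 ry -6.7..8.1 ridge ry 0.9 ztop 57.5
-47 n 584 ry -6.8..8.2 ridge ry 0.9 ztop 57.6
-39 n 1236 ry -15.6..17.5 ridge ry -13.6 ztop 69.7
-31 n 1572 ry -16.8..18.8 ridge ry -14.0 ztop 70.5
-23 n 519 ry -14.9..15.1 ridge ry -14.1 ztop 69.1
-15 n 306 ry -6.7..8.5 ridge ry 0.7 ztop 57.4
3 -53 240 56.59968824474697
3 -46 222 56.635312652439055
3 -16 182 56.659673517122
4 -53 404 56.09709180680716
4 -46 376 56.25656093626509
4 -16 220 56.720041955843314
```

Spanner3 is home: its shank is level with spanner4's at 56.6 mm, and it holds firm under a 40 N push. I'll release it with a part opening and then lift.

send_rows:
  targets:
    - [0,0,-5,0,255]
    - [0,0,-5,0,155]
    - [0,0,-5,0,150]
    - [0,0,-5,0,150]
    - [0,0,-5,0,150]
    - [0,0,-15,0,150]
    - [0,0,-40,0,150]
    - [0,0,-75,0,120]
    - [0,0,-115,0,50]
    - [0,0,-150,0,0]

```text
t: 9.62
ee_pos: [0.5462, 0.2799, 0.2052]
eef_rot: [3.141, 0.001, -2.878]
ft_force: [1.0, 0.8, 0.4]
gripper_width: 0.068
grasp_force: 0.0
```

```bash
python3 - <<'E'
from h import *
f,W=grab('wrist'); W=W*1000
rx=(W[...,:2]-C)@EX; ry=(W[...,:2]-C)@EY
for st in (3,4):
  for a in (-53,-46,0,48): 
    k=(abs(rx-a)<4)&(abs(ry-(64*st-160)-.5)<3)&(f.max(-1)>60); print(st,a,k.sum(),np.median(W[k][:,2]) if k.any() else 0)
to(413.4,-319.4,200,45.8)
E
```

```text
3 -53 54 56.84503477510934
3 -46 49 56.84424851895964
3 0 44 56.835023705518424
3 48 36 57.084275541937004
4 -53 86 56.492029488785036
4 -46 80 56.120106916877816
4 0 65 56.255658116849986
4 48 44 56.936504806516766
at [548.8 281.4 213. ] -164.9 tilt 0.63 w 75.3 F [2.2 1.3 6.7] q7 1.3 t 9.67
shift [ 287.1 -544.9    8.2] twist 2.605
```

send_rows:
  targets:
    - [18,-34,0,0.12,0]
    - [36,-68,0,0.24,0]
    - [54,-102,0,0.36,0]
    - [72,-136,0,0.48,0]
    - [90,-170,0,0.6,0]
    - [108,-204,0,0.72,0]
    - [126,-238,0,0.84,0]
    - [144,-272,0,0.96,0]
    - [162,-306,0,1.08,0]
    - [180,-340,0,1.2,0]

```text
t: 10.5
ee_pos: [0.4602, -0.0968, 0.2029]
eef_rot: [3.14, 0.0, 2.199]
ft_force: [0.6, -0.5, -0.1]
gripper_width: 0.086
grasp_force: 0.0
```

```bash
python3 - <<'E'
from h import *
to(413.4,-319.4,150,45.8)
E
```

```text
at [460.2 -96.8 202.9] 126.0 tilt 0.07 w 86.0 F [ 0.6 -0.5 -0.1] q7 0.75 t 10.5
shift [-152.6 -168.7   52.7] twist 1.4
```

send_rows:
  targets:
    - [-20,-22,0,0.12,0]
    - [-40,-44,0,0.24,0]
    - [-60,-66,0,0.36,0]
    - [-80,-88,0,0.48,0]
    - [-100,-110,0,0.6,0]
    - [-120,-132,10,0.72,0]
    - [-138,-152,20,0.84,0]
    - [-150,-166,30,0.96,0]
    - [-153,-169,40,1.08,0]
    - [-153,-169,52,1.2,0]

```text
t: 11.33
ee_pos: [0.4147, -0.3207, 0.1505]
eef_rot: [3.14, 0.0, 0.996]
ft_force: [0.1, 0.7, 0.1]
gripper_width: 0.0854
grasp_force: 0.0
```

send_rows:
  targets:
    - [0,0,0,0.12,0]
    - [0,0,0,0.2,0]
    - [0,0,0,0.2,0]
    - [0,0,0,0.2,0]
    - [0,0,0,0.2,0]
    - [0,0,0,0.2,0]
    - [0,0,0,0.2,0]
    - [0,0,0,0.2,0]
    - [0,0,0,0.2,0]
    - [0,0,0,0.2,0]

```text
t: 12.17
ee_pos: [0.4153, -0.3185, 0.1503]
eef_rot: [-3.142, -0.0, 0.805]
ft_force: [0.0, -0.1, -0.1]
gripper_width: 0.0855
grasp_force: 0.0
```

```bash
cat >>h.py <<'E'
def look(box,flip):
    f,W=grab('wrist')
    o=[q for q in fit(f,W,box) if q['ny']>30]; print(o)
    o=o[0]; to(o['ctr'][0],o['ctr'][1],21.5,o['yaw']+flip)
E
python3 - <<'E'
from h import *
look((.33,.5,-.4,-.23),0)
E
```

```text
[{'n': 3105, 'ctr': array([ 412.8, -319.1]), 'L': 141.2, 'w': 28.9, 'yaw': 47.5, 'ztop': 26.5, 'ny': 689, 'rgb': array([123, 119, 101])}]
at [ 415.3 -318.6  150.3] 46.1 tilt 0.0 w 85.4 F [-0.1 -0.4  0.3] q7 -0.05 t 12.22
shift [ -2.2  -1.4 128.8] twist -0.024
```

send_rows:
  targets:
    - [-2.2,-1.4,25,-0.024,0]
    - [-2.2,-1.4,55,-0.024,0]
    - [-2.2,-1.4,80,-0.024,0]
    - [-2.2,-1.4,100,-0.024,0]
    - [-2.2,-1.4,115,-0.024,0]
    - [-2.2,-1.4,124,-0.024,0]
    - [-2.2,-1.4,129,-0.024,60]
    - [-2.2,-1.4,129,-0.024,140]
    - [-2.2,-1.4,129,-0.024,255]
    - [-2.2,-1.4,129,-0.024,255]

```text
t: 13.05
ee_pos: [0.4134, -0.3195, 0.0222]
eef_rot: [3.14, -0.001, 0.829]
ft_force: [-0.3, 0.6, 0.2]
gripper_width: 0.0387
grasp_force: 0.0
```

send_rows:
  targets:
    - [0,0,0,0,255]
    - [0,0,0,0,255]
    - [0,0,0,0,255]
    - [0,0,-10,0,255]
    - [0,0,-30,0,255]
    - [0,0,-60,0,255]
    - [0,0,-95,0,255]
    - [0,0,-130,0,255]
    - [0,0,-165,0,255]
    - [0,0,-180,0,255]

```text
t: 13.88
ee_pos: [0.4135, -0.3204, 0.2064]
eef_rot: [3.136, -0.002, 0.828]
ft_force: [0.6, 0.8, -1.3]
gripper_width: 0.0137
grasp_force: 59.0
```

```bash
python3 - <<'E'
from h import *
to(562.1,217.3,160,14.7)
E
```

```text
at [ 413.5 -320.4  206.4] 47.4 tilt 0.32 w 13.7 F [ 0.6  0.8 -1.3] q7 -0.07 t 13.88
shift [ 496.4 -254.7   46.1] twist 0.571
```

send_rows:
  targets:
    - [20,-10,0,0.06,255]
    - [53,-27,0,0.12,255]
    - [88,-45,0,0.18,255]
    - [123,-63,0,0.24,255]
    - [158,-81,0,0.3,255]
    - [193,-99,0,0.36,255]
    - [228,-117,0,0.42,255]
    - [263,-135,0,0.48,255]
    - [298,-153,0,0.54,255]
    - [333,-171,0,0.571,255]

```text
t: 14.72
ee_pos: [0.5118, 0.0435, 0.2022]
eef_rot: [-3.141, -0.001, 0.254]
ft_force: [0.7, -0.5, -1.0]
gripper_width: 0.0136
grasp_force: 59.0
```

```bash
python3 - <<'E'
from h import *
to(562.1,217.3,140,14.7)
E
```

```text
at [511.8  43.5 202.2] 14.5 tilt 0.06 w 13.6 F [ 0.7 -0.5 -1. ] q7 -1.44 t 14.72
shift [  92.3 -155.6   62.3] twist -0.003
```

send_rows:
  targets:
    - [18,-31,0,0,255]
    - [36,-62,5,0,255]
    - [54,-92,15,0,255]
    - [72,-122,30,0,255]
    - [86,-146,45,0,255]
    - [92,-155.6,58,0,255]
    - [92,-155.6,62,0,255]
    - [92,-155.6,62,0,255]
    - [92,-155.6,62,0,255]
    - [92,-155.6,62,0,255]

```text
t: 15.55
ee_pos: [0.5616, 0.2144, 0.1407]
eef_rot: [3.141, -0.001, 0.256]
ft_force: [-0.0, 0.6, -1.3]
gripper_width: 0.0136
grasp_force: 59.0
```

```bash
cat >>h.py <<'E'
def axis2(st,L):
    "as axis, with camera on the far (yellow) side"
    s=manip.state(); f,W=grab('wrist'); W=W*1000; z=W[...,2]; p=s['ee_pos']*1000
    rx=(W[...,:2]-C)@EX; ry=(W[...,:2]-C)@EY-(-96+64*(st-1))
    tx=(p[:2]-C)@EX; ty=(p[:2]-C)@EY-(-96+64*(st-1)); print('tcp rail',round(tx,1),round(ty,1),round(p[2],1))
    m=(abs(ry-ty)<25)&(abs(z-p[2]+8)<30)&(rx-tx>15)&(rx-tx<L/2+12)&(f.max(-1)>60)
    far=rx[m].max(); print('far end',round(far,1),'-> mid x',round(far-L/2,1))
    for a in range(int(tx)+16,int(far),8):
        k=m&(abs(rx-a)<4)
        if k.sum()>20:
            zt=np.percentile(z[k],97); print(a,'n',k.sum(),'ry %.1f..%.1f'%tuple(np.percentile(ry[k],[2,98])),'ridge ry %.1f'%np.median(ry[k&(z>zt-1.5)]),'ztop %.1f'%zt, f[k].mean(0).astype(int))
E
python3 - <<'E'
from h import *
axis2(2,140)
f,W=grab('wrist'); save('h2.png',f)
to(562.1,217.3,56,14.7)
E
```

```text
tcp rail -1.2 -2.7 140.7
far end 69.3 -> mid x -0.7
15 n 306 ry -10.1..5.3 ridge ry -2.6 ztop 140.7 [106 103 104]
23 n 483 ry -10.0..5.2 ridge ry -2.6 ztop 140.7 [145 143 145]
31 n 509 ry -9.9..5.0 ridge ry -2.4 ztop 140.8 [151 148 149]
39 n 541 ry -10.3..4.9 ridge ry -2.6 ztop 140.7 [153 150 150]
47 n 491 ry -11.4..6.2 ridge ry -2.4 ztop 144.4 [158 151 141]
55 n 1133 ry -16.2..11.2 ridge ry -2.6 ztop 145.6 [181 155  59]
63 n 1188 ry -16.3..10.9 ridge ry -2.7 ztop 145.6 [181 156  61]
at [561.6 214.8 140.6] 14.7 tilt 0.1 w 13.5 F [-0.1  0.2 -0.9] q7 -1.65 t 15.65
shift [ 1.  -2.3 84.6] twist -0.0
```

View pics/h2.png

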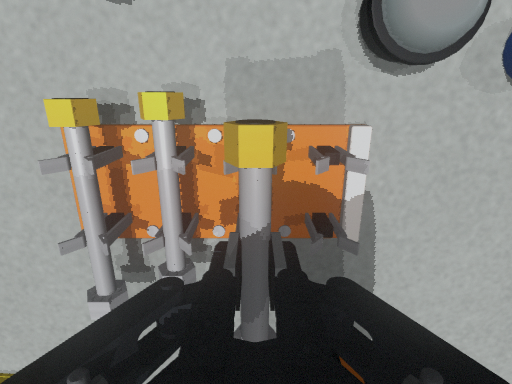

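Spanner2 is held with its yellow end away at (256,145). Spanners 3 and 4 are at columns 170 and 90, both home. It sits level over station 2. The arm is still settling toward its command, so only a small correction is needed.

send_rows:
  targets:
    - [0.5,-0.3,15,0,255]
    - [0.5,-0.3,35,0,255]
    - [0.5,-0.3,50,0,255]
    - [0.5,-0.3,57,0,255]
    - [0.5,-0.3,60,0,255]
    - [0.5,-0.3,60,0,255]
    - [0.5,-0.3,60,0,255]
    - [0.5,-0.3,60,0,255]
    - [0.5,-0.3,60,0,255]
    - [0.5,-0.3,60,0,255]

```text
t: 16.48
ee_pos: [0.5618, 0.2164, 0.08]
eef_rot: [-3.141, -0.001, 0.258]
ft_force: [-0.3, -1.2, -1.0]
gripper_width: 0.0134
grasp_force: 59.0
```

```bash
python3 - <<'E'
from h import *
axis2(2,140)
to(562.1,217.3,56,14.7)
E
```

```text
tcp rail -0.5 -0.8 80.0
far end 70.0 -> mid x -0.0
16 n 324 ry -8.2..7.3 ridge ry -0.7 ztop 79.8 [111 108 109]
24 n 517 ry -10.4..12.1 ridge ry -0.2 ztop 80.0 [149 146 148]
32 n 1148 ry -16.7..18.8 ridge ry -0.7 ztop 79.9 [145 141 142]
40 n 826 ry -15.5..17.5 ridge ry -0.7 ztop 79.9 [143 139 138]
48 n 522 ry -11.2..10.7 ridge ry -0.7 ztop 84.1 [163 155 136]
56 n 1119 ry -14.3..13.2 ridge ry -0.6 ztop 85.0 [184 158  62]
64 n 1208 ry -14.2..12.9 ridge ry -0.6 ztop 84.9 [184 160  64]
at [561.7 216.3  79.8] 14.8 tilt 0.05 w 13.9 F [-0.4  0.4 -2.1] q7 -1.64 t 16.53
shift [ 0.6 -0.8 23.8] twist 0.001
```

send_rows:
  targets:
    - [0,-0.6,4,0,255]
    - [0,-0.6,8,0,255]
    - [0,-0.6,12,0,255]
    - [0,-0.6,16,0,255]
    - [0,-0.6,20,0,255]
    - [0,-0.6,23,0,255]
    - [0,-0.6,26,0,255]
    - [0,-0.6,27.5,0,255]
    - [0,-0.6,27.5,0,255]
    - [0,-0.6,27.5,0,255]

```text
t: 17.37
ee_pos: [0.5619, 0.2177, 0.0568]
eef_rot: [-3.139, -0.002, 0.258]
ft_force: [-23.2, -5.8, 54.7]
gripper_width: 0.0135
grasp_force: 65.4
```

```bash
python3 - <<'E'
from h import *
axis2(2,140)
to(562.1,217.3,56,14.7)
E
```

```text
tcp rail -0.1 0.5 56.8
far end 70.3 -> mid x 0.3
16 n 297 ry -6.9..8.5 ridge ry 1.0 ztop 57.2 [106 104 105]
24 n 510 ry -12.8..15.3 ridge ry 14.9 ztop 67.8 [150 147 148]
32 n 1550 ry -16.8..18.7 ridge ry -14.6 ztop 70.5 [143 139 140]
40 n 1228 ry -15.5..17.6 ridge ry 15.9 ztop 69.5 [132 126 124]
48 n 507 ry -8.1..9.8 ridge ry -0.7 ztop 60.4 [163 156 144]
56 n 1114 ry -12.8..14.4 ridge ry 0.6 ztop 62.0 [186 160  63]
64 n 1210 ry -13.0..14.6 ridge ry 1.0 ztop 62.0 [185 161  66]
at [561.9 217.7  56.8] 14.8 tilt 0.18 w 13.5 F [-21.9  -5.8  54.8] q7 -1.63 t 17.42
shift [0.1 0.5 0.8] twist 0.001
```

Spanner2 is home and firm. I'll release it and lift.

send_rows:
  targets:
    - [0,0,-3,0,255]
    - [0,0,-4,0,255]
    - [0,0,-4,0,155]
    - [0,0,-4,0,150]
    - [0,0,-4,0,150]
    - [0,0,-4,0,150]
    - [0,0,-20,0,150]
    - [0,0,-55,0,150]
    - [0,0,-95,0,80]
    - [0,0,-135,0,0]

```text
t: 18.25
ee_pos: [0.5607, 0.2162, 0.1875]
eef_rot: [3.141, 0.002, 0.257]
ft_force: [1.4, 1.3, 0.9]
gripper_width: 0.0585
grasp_force: 0.0
```

```bash
cat >>h.py <<'E'
def tops():
    f,W=grab('wrist'); W=W*1000
    rx=(W[...,:2]-C)@EX; ry=(W[...,:2]-C)@EY
    for st in (1,2,3,4):
        r=[]
        for a in (-46,0,22,43):
            k=(abs(rx-a)<4)&(abs(ry-(64*st-160)-.5)<3)&(f.max(-1)>60); r.append(round(float(np.median(W[k][:,2])),1) if k.any() else None)
        print(st,r)
E
python3 - <<'E'
from h import *
tops()
to(637.8,-252,190,146)
E
```

```text
1 [None, 9.3, None, 9.3]
2 [56.9, 56.9, 56.9, 56.7]
3 [56.6, 56.3, 56.7, 56.2]
4 [56.5, 55.9, 56.5, 55.8]
at [564.3 217.5 196.7] 14.7 tilt 0.56 w 65.6 F [3.3 1.2 6.4] q7 -1.67 t 18.3
shift [-48.3 472.8   5.2] twist -2.291
```

send_rows:
  targets:
    - [-4,38,0,-0.12,0]
    - [-8,76,0,-0.24,0]
    - [-12,114,0,-0.36,0]
    - [-16,152,0,-0.48,0]
    - [-20,190,0,-0.6,0]
    - [-24,228,0,-0.72,0]
    - [-28,266,0,-0.84,0]
    - [-32,304,0,-0.96,0]
    - [-36,342,0,-1.08,0]
    - [-40,380,0,-1.2,0]

```text
t: 19.13
ee_pos: [0.6193, -0.1614, 0.1862]
eef_rot: [-3.141, -0.0, 1.451]
ft_force: [0.7, 0.2, 0.6]
gripper_width: 0.0852
grasp_force: 0.0
```

```bash
python3 - <<'E'
from h import *
to(637.8,-252,150,146)
E
```

```text
at [ 619.3 -161.4  186.2] 83.1 tilt 0.03 w 85.2 F [0.7 0.2 0.6] q7 0.17 t 19.13
shift [-87.7  29.2  36.2] twist -1.097
```

send_rows:
  targets:
    - [-20,7,0,-0.12,0]
    - [-40,14,0,-0.24,0]
    - [-60,20,5,-0.36,0]
    - [-80,26,10,-0.48,0]
    - [-88,29,20,-0.6,0]
    - [-88,29,30,-0.72,0]
    - [-88,29,36,-0.84,0]
    - [-88,29,36,-0.96,0]
    - [-88,29,36,-1.08,0]
    - [-88,29,36,-1.1,0]

```text
t: 19.97
ee_pos: [0.6368, -0.2508, 0.1499]
eef_rot: [-3.141, -0.001, 2.55]
ft_force: [-1.1, -0.6, 1.0]
gripper_width: 0.0849
grasp_force: 0.0
```

send_rows:
  targets:
    - [0,0,0,0,0]
    - [0,0,0,0,0]
    - [0,0,0,0,0]
    - [0,0,0,0,0]
    - [0,0,0,0,0]
    - [0,0,0,0,0]
    - [0,0,0,0,0]
    - [0,0,0,0,0]
    - [0,0,0,0,0]
    - [0,0,0,0,0]

```text
t: 20.8
ee_pos: [0.6371, -0.2506, 0.1508]
eef_rot: [3.141, -0.0, 2.545]
ft_force: [0.1, -0.2, -0.8]
gripper_width: 0.0854
grasp_force: 0.0
```

```bash
python3 - <<'E'
from h import *
look((.55,.72,-.33,-.17),0)
E
```

```text
[{'n': 2576, 'ctr': array([ 635.6, -250.1]), 'L': 121.3, 'w': 25.4, 'yaw': 141.0, 'ztop': 23.7, 'ny': 591, 'rgb': array([127, 121, 104])}]
at [ 637.1 -250.6  150.8] 145.8 tilt 0.0 w 84.9 F [-0.8  0.5  0.3] q7 1.34 t 20.85
shift [  1.5  -0.4 129.3] twist 0.084
```

send_rows:
  targets:
    - [1.5,-0.4,25,0.08,0]
    - [1.5,-0.4,55,0.084,0]
    - [1.5,-0.4,80,0.084,0]
    - [1.5,-0.4,100,0.084,0]
    - [1.5,-0.4,115,0.084,0]
    - [1.5,-0.4,124,0.084,0]
    - [1.5,-0.4,129,0.084,60]
    - [1.5,-0.4,129,0.084,140]
    - [1.5,-0.4,129,0.084,255]
    - [1.5,-0.4,129,0.084,255]

```text
t: 21.68
ee_pos: [0.6365, -0.2504, 0.0232]
eef_rot: [3.141, 0.002, 2.461]
ft_force: [-0.7, -0.7, 0.1]
gripper_width: 0.0387
grasp_force: 0.0
```

send_rows:
  targets:
    - [0,0,0,0,255]
    - [0,0,0,0,255]
    - [0,0,0,0,255]
    - [0,0,-10,0,255]
    - [0,0,-30,0,255]
    - [0,0,-60,0,255]
    - [0,0,-95,0,255]
    - [0,0,-130,0,255]
    - [0,0,-165,0,255]
    - [0,0,-180,0,255]

```text
t: 22.52
ee_pos: [0.6369, -0.2507, 0.2081]
eef_rot: [3.139, 0.006, 2.461]
ft_force: [0.7, -0.7, -0.9]
gripper_width: 0.0135
grasp_force: 58.8
```

```bash
python3 - <<'E'
from h import *
to(578.4,155.4,200,14.7)
E
```

```text
at [ 636.9 -250.7  208.1] 141.0 tilt 0.38 w 13.5 F [ 0.7 -0.7 -0.9] q7 1.26 t 22.52
shift [301.2 278.7   7. ] twist 2.204
```

send_rows:
  targets:
    - [15,14,0,0.12,255]
    - [40,37,0,0.24,255]
    - [67,62,0,0.36,255]
    - [94,87,0,0.48,255]
    - [121,112,0,0.6,255]
    - [148,137,0,0.72,255]
    - [175,162,0,0.84,255]
    - [202,187,0,0.96,255]
    - [229,212,0,1.08,255]
    - [256,237,0,1.2,255]

```text
t: 23.35
ee_pos: [0.5852, 0.0967, 0.2025]
eef_rot: [3.141, -0.0, 1.255]
ft_force: [1.6, 0.7, -2.1]
gripper_width: 0.0138
grasp_force: 58.8
```

```bash
python3 - <<'E'
from h import *
to(578.4,155.4,140,14.7)
E
```

```text
at [585.2  96.7 202.5] 71.9 tilt 0.03 w 13.8 F [ 1.6  0.7 -2.1] q7 -0.5 t 23.35
shift [ 53.6 -24.7  62.5] twist 0.998
```

send_rows:
  targets:
    - [15,-7,0,0.12,255]
    - [30,-14,0,0.24,255]
    - [44,-20,0,0.36,255]
    - [53,-24.7,0,0.48,255]
    - [53.6,-24.7,10,0.6,255]
    - [53.6,-24.7,20,0.72,255]
    - [53.6,-24.7,35,0.84,255]
    - [53.6,-24.7,50,0.96,255]
    - [53.6,-24.7,62,0.998,255]
    - [53.6,-24.7,62,0.998,255]

```text
t: 24.18
ee_pos: [0.5772, 0.1534, 0.1377]
eef_rot: [3.141, 0.004, 0.261]
ft_force: [-0.4, 0.9, -1.6]
gripper_width: 0.0135
grasp_force: 58.9
```

send_rows:
  targets:
    - [0,0,10,0,255]
    - [0,0,25,0,255]
    - [0,0,40,0,255]
    - [0,0,50,0,255]
    - [0,0,55,0,255]
    - [0,0,58,0,255]
    - [0,0,58,0,255]
    - [0,0,58,0,255]
    - [0,0,58,0,255]
    - [0,0,58,0,255]

```text
t: 25.02
ee_pos: [0.5791, 0.1539, 0.0825]
eef_rot: [-3.141, -0.001, 0.263]
ft_force: [-0.9, -0.5, -0.7]
gripper_width: 0.0137
grasp_force: 58.8
```

```bash
python3 - <<'E'
from h import *
axis2(1,120)
to(578.4,155.4,56,14.7)
E
```

```text
tcp rail 0.4 -1.6 82.5
far end 63.7 -> mid x 3.7
16 n 263 ry -9.0..6.6 ridge ry -1.2 ztop 80.2 [103 100 100]
24 n 512 ry -10.8..13.0 ridge ry -1.4 ztop 80.3 [142 139 140]
32 n 1105 ry -16.6..18.6 ridge ry -1.2 ztop 80.1 [140 137 138]
40 n 731 ry -15.8..17.9 ridge ry -1.3 ztop 80.1 [140 136 134]
48 n 804 ry -13.2..10.7 ridge ry -1.7 ztop 83.7 [177 150  63]
56 n 951 ry -13.0..11.0 ridge ry -1.2 ztop 83.6 [178 152  63]
at [579.  153.8  82.4] 15.1 tilt 0.05 w 13.7 F [ 0.7 -0.5 -1.2] q7 -1.53 t 25.07
shift [-0.2 -1.7 26.4] twist 0.007
```

Spanner1's yellow end points away and it is level, but its mid is 3.7 mm too far along x. I'll shift it back and press down.

send_rows:
  targets:
    - [-1.6,-0.6,0,0.006,255]
    - [-3.2,-1.2,0,0.006,255]
    - [-3.2,-1.2,4,0.006,255]
    - [-3.2,-1.2,8,0.006,255]
    - [-3.2,-1.2,12,0.006,255]
    - [-3.2,-1.2,16,0.006,255]
    - [-3.2,-1.2,20,0.006,255]
    - [-3.2,-1.2,24,0.006,255]
    - [-3.2,-1.2,27,0.006,255]
    - [-3.2,-1.2,27,0.006,255]

```text
t: 25.9
ee_pos: [0.5761, 0.1552, 0.0592]
eef_rot: [-3.139, -0.002, 0.257]
ft_force: [-20.6, -2.0, 48.8]
gripper_width: 0.0135
grasp_force: 64.6
```

```bash
python3 - <<'E'
from h import *
axis2(1,120)
to(578.4,155.4,59,14.7)
E
```

```text
tcp rail -2.2 0.4 59.2
far end 61.0 -> mid x 1.0
14 n 297 ry -6.6..8.6 ridge ry 0.5 ztop 57.3 [106 104 105]
22 n 470 ry -7.0..8.2 ridge ry 0.9 ztop 57.2 [146 144 145]
30 n 1265 ry -16.6..18.8 ridge ry 16.7 ztop 70.6 [138 136 136]
38 n 1251 ry -16.2..18.4 ridge ry 16.1 ztop 70.2 [131 126 125]
46 n 862 ry -11.1..12.9 ridge ry 0.5 ztop 60.6 [178 150  61]
54 n 966 ry -11.3..12.7 ridge ry 0.9 ztop 60.6 [178 152  62]
at [576.1 155.2  59.2] 14.7 tilt 0.19 w 13.3 F [-19.7  -1.3  48.2] q7 -1.53 t 25.95
shift [2.3 0.4 0.2] twist 0.001
```

Spanner1 is home. I'll release, lift, and check everything.

send_rows:
  targets:
    - [0,0,-3,0,255]
    - [0,0,-4,0,255]
    - [0,0,-4,0,155]
    - [0,0,-4,0,150]
    - [0,0,-4,0,150]
    - [0,0,-4,0,150]
    - [0,0,-20,0,150]
    - [0,0,-55,0,150]
    - [0,0,-95,0,150]
    - [0,0,-135,0,150]

```text
t: 26.78
ee_pos: [0.5746, 0.1534, 0.1905]
eef_rot: [3.141, 0.002, 0.257]
ft_force: [1.4, 0.6, 0.6]
gripper_width: 0.0354
grasp_force: 0.0
```

send_rows:
  targets:
    - [-20,0,-5,0,150]
    - [-50,0,-10,0,150]
    - [-85,0,-20,0,150]
    - [-110,0,-20,0,150]
    - [-110,0,-20,0,150]
    - [-110,0,-20,0,150]
    - [-110,0,-20,0,150]
    - [-110,0,-20,0,150]
    - [-110,0,-20,0,150]
    - [-110,0,-20,0,150]

```text
t: 27.62
ee_pos: [0.4694, 0.1261, 0.2094]
eef_rot: [3.141, 0.001, 0.257]
ft_force: [-0.2, 0.6, -0.0]
gripper_width: 0.0353
grasp_force: 0.0
```

```bash
python3 - <<'E'
from h import *
tops(); print(manip.state()['t'])
f,W=grab('wrist'); g,_=grab('top'); save('end.png',np.hstack([cv2.resize(f,(400,300)),cv2.resize(g,(400,300))]))
E
```

```text
1 [59.8, 56.7, 57.1, 57.2]
2 [56.5, 56.4, 56.6, 56.9]
3 [55.8, 55.8, 56.1, 56.6]
4 [55.7, 55.6, 56.0, 55.6]
27.6667
```

View pics/end.png

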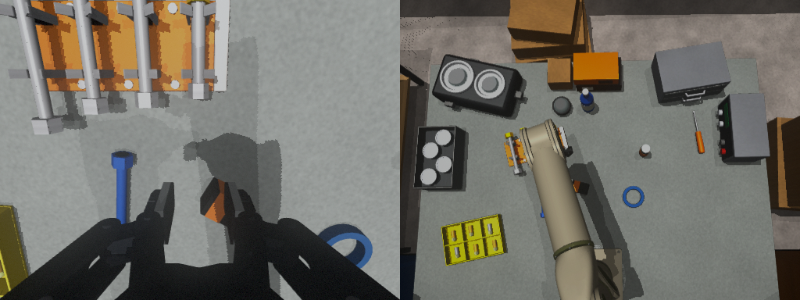

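All four spanners lie in order at columns 40–200 of the left picture, with shank tops at about 56.5 mm. The bystanders (tape, can, screwdriver, box) are where they were, and the gripper is clear.

```bash
python3 -c "
from cell import manip
print(manip.sign_off())"
```

```text
the job is handed in; nothing more can be done
None
```

The three loose spanners are clicked home at stations 1–3 in size order, with their yellow ends away from the robot. The longest is still at station 4, the other things look unmoved, and I handed the job in at about 28 s.

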